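Set out the stains for the smear run

TASK

The four stain bottles stand in the white storage rack in the order in which today's stain uses them, the first at the left as seen from the robot. Move them all into the wire staining rack, one to a compartment and in the same order counted from the end with the green clip (the first bottle next to it), each standing upright on the rack's floor. Do not tip a bottle over on the way.

Things in the scene. Friction and masses are not known exactly. Their poses are not given: they have to be found in the camera images.
- stain_eosine: Loose red glass dropper bottle with a white ribbed collar and black rubber bulb, 109 mm tall, about 55 g. Body 36 mm across up to 66 mm; collar 22 mm across from 66 to 84 mm. Origin: centre of underside, z up the bottle; yaw means nothing. Stands at first in its red drip cup in the white storage rack. Grip body or collar, fingers on the rack's long sides.
- stain_lugol: Loose brown glass dropper bottle with a WHITE ribbed collar and black rubber bulb, 113 mm tall, about 55 g. Body 42 mm across up to 70 mm; collar 26 mm across from 70 to 88 mm. Origin: centre of underside, z up the bottle; yaw means nothing. Stands at first in its amber-orange drip cup in the white storage rack. Grip body or collar, fingers on the rack's long sides.
- stain_blue: Loose dark blue glass dropper bottle with a black ribbed collar and black rubber bulb, 119 mm tall, about 55 g. Body 44 mm across up to 76 mm; collar 27 mm across from 76 to 94 mm. Origin: centre of underside, z up the bottle; yaw means nothing. Stands at first in its blue drip cup in the white storage rack. Grip body or collar, fingers on the rack's long sides.
- stain_giemsa: Loose brown glass dropper bottle with a BLACK ribbed collar and black rubber bulb, 123 mm tall, about 55 g. Body 48 mm across up to 80 mm; collar 30 mm across from 80 to 98 mm. Origin: centre of underside, z up the bottle; yaw means nothing. Stands at first in its violet drip cup in the white storage rack. Grip body or collar, fingers on the rack's long sides.
- cup_eosine: Round red drip cup, 65 mm across, 14 mm high, fixed in the storage rack; stain_eosine starts in it, the cup stays. Origin: centre of underside, 8 mm above the bench; inner floor 3 mm higher; y along the rack to the left (about world +y). The four cups form a row 68 mm apart, in changing order. Storage rack: white base 84 x 290 mm, end plates 46 mm high, bars 26 mm up along both long sides.
- cup_lugol: Round amber-orange drip cup, 65 mm across, 14 mm high, fixed in the storage rack; stain_lugol starts in it, the cup stays. Origin: centre of underside, 8 mm above the bench; inner floor 3 mm higher; y along the rack to the left (about world +y). The four cups form a row 68 mm apart, in changing order. 
- cup_blue: Round blue drip cup, 65 mm across, 14 mm high, fixed in the storage rack; stain_blue starts in it, the cup stays. Origin: centre of underside, 8 mm above the bench; inner floor 3 mm higher; y along the rack to the left (about world +y). The four cups form a row 68 mm apart, in changing order. 
- cup_giemsa: Round violet drip cup, 65 mm across, 14 mm high, fixed in the storage rack; stain_giemsa starts in it, the cup stays. Origin: centre of underside, 8 mm above the bench; inner floor 3 mm higher; y along the rack to the left (about world +y). The four cups form a row 68 mm apart, in changing order. 
- stain_rack: Fixed empty steel wire rack, 84 (x) by 286 (y) mm. Origin: centre of underside on the bench; y along it, about world +y. Four compartments, centres x 0, y -102, -34, 34, 102 mm, each open 64 (y) by 70 (x) mm between wires with tops 32 mm above the bench; floor 6 mm above the bench. End plates at y -141.5 and 141.5, 44 mm high, each with a clip (green or grey), top 57 mm.
- green_clip: Green plastic clip, 34 x 18 x 28 mm, on one end plate of the staining rack (x 0, y +141.5 or -141.5 mm in the rack's frame; it changes): the start end. Origin: in the clip, 38 mm above the bench; axes as the rack's. A grey clip marks the other end.
Not all that is in view belongs to the job. What is shaped like the stain_blue but yellow is not meant. What is shaped like the stain_giemsa but turquoise is not meant.

How it is judged:
By the outcome, as a careful person would: the job done as asked, in the order asked, and still so for the second after the job is handed in, with the robot touching nothing.
It also fails if it takes over 99 s, if anything falls off the work surface, if the arm or the gripper's body presses on something with over 40 N, if the wrist force passes 120 N, or if a joint passes its speed limit or range.

ROBOT

A 6-joint arm with a two-finger parallel gripper is mounted at the origin on a cart in front of the work surface, level with it; the furniture and walls round the work are solid. World frame = base frame: x ahead of the robot, y to its left, z up, the work surface at z = 0. Lengths are in m, angles in rad, forces in N, time in s.
With the tool pointing down it reaches from about 0.35 to 0.85 m from the base axis. Payload 8.1 kg.
Tool frame: the origin (TCP) lies midway between the tips of the shut fingers; the grasp point (between the pads) lies 19 mm behind it; z points along the fingers, y is the line along which they close (so a half turn about z gives the same grasp; the last joint's range is limited). The gripper opens to 93 mm and grips with 3 to 60 N. Pads are 15 mm wide; open, the fingers measure 128 mm over their backs; the gripper's body (75 mm by 188 mm) begins 65 mm behind the grasp point.
Start: joints at [-1.32, 0.13, 1.488, -0, 1.523, -0.085], TCP at [0.198, -0.566, 0.219] pointing down, gripper open.
Joint ranges: [-2.96, 2.96], [-0.89, 2.26], [0.02, 2.5], [-1.34, 4.48], [0, 2.73], [-2.66, 2.66]. Speed limits (rad/s): [2.39, 2.39, 2.79, 3.14, 3.14, 3.14].

INTERFACE

Orientations are given as a rotation vector (axis times angle).
In Python, from plant import read_state, read_camera, camera_model, close_job gives the robot as it stands. The module is installed in compiled form; this text tells all that it offers.
- The arm moves only by the tool carry_out, never from a script. Its argument "moves" is a list of rows, each an object of numbers: "jaw": the finger opening in m, from 0 to 0.093; "dx", "dy", "dz": the shift along the tool's x, y, z in m; "yaw": the turn about the tool's z in rad. In form: [{"jaw": .., "dx": .., "dy": .., "dz": .., "yaw": ..}, ...]. A call has 1 to 8 rows; each row shifts and turns the commanded pose from where the row before left it, along the tool's axes as they then stand; what a row does not reach is not made up. A row lasts 1/8 s, in which the tool goes at most 62.5 mm and 10.7 degrees, less where a joint would pass 70% of its speed; a pose out of reach is approached as far as the arm can. A call is refused whole if a number of a shift passes 0.0625 or a number of a turn 0.188, either way. A call with a gripper value outside its range is refused whole. The fingers move at their own pace and stop on an object; "grip_force" is the grip in N (left out, the last holds). Time passes only in rows, so rows that do not move let the fingers close. It gives the time, the measured TCP pose, the force, the opening and the grip force at its end, in the units of the state.
- read_state(): the state, without advancing time (a new reading comes with each control period).
- read_camera(name): name is "scene" or "top" or "wrist"; returns the picture (400x640x3 uint8, red, green, blue); there is no depth.
- camera_model(name): a dict with "camera_matrix" (3x3 intrinsics, pixels), "view" (4x4, takes a point from world to camera coordinates). Camera axes: x right, y up, looking along -z (the intrinsics and any distortion apply to the point x, -y, -z); pixel columns grow to the right and rows downward; lengths in m; the calibration is good to about 2 mm. A picture is of the moment at which its call begins: read the wrist's pose just before it. camera_model takes no time and is no camera call; for the wrist camera it gives the pose at the moment of the call.
- close_job(): hands the job in; it is judged then, once.
The state is a dict: "t": time; "q": joint angles; "dq": joint speeds; "joint_torque": joint torques, N m; "tool_pos": TCP position; "orientation": TCP orientation; "force": force on the tool from outside, world axes, zero at the start; "wrist_torque": the same for the moment, N m; "opening": finger opening in m; "gripper_force": force on a finger pad.
Only numpy, scipy, OpenCV 4.12 (cv2) and the standard library are available. Lean on these libraries where they do the work, as an engineer would, in place of code of your own. Each camera call takes 0.05 s, during which the arm holds its last target. There are 200 camera calls.

## Working session

There is one attempt and no reset: what is moved stays moved. The work goes in short steps, Python scripts to look and compute and a tool call to move; the robot and the scene stay as the last step left them, time stands still between calls to the robot, and variables do not carry over. Pictures are saved under pics/ and viewed, at most 14 in all, crops included, and the job is handed in when it is done.

Besides the shell and the picture viewer there is one more tool, called after "Request:" by a JSON object that holds its "name" and its "arguments", one argument or row to a line. carry_out: Moves the arm, as the interface text tells. Its arguments: {"type":"object","properties":{"moves":{"type":"array","items":{"type":"object","properties":{"jaw":{"type":"number"},"dx":{"type":"number"},"dy":{"type":"number"},"dz":{"type":"number"},"yaw":{"type":"number"}}}},"grip_force":{"type":"number"}},"required":["moves"]}

```bash
mkdir -p pics
python3 - <<'E'
from plant import *
import cv2,numpy as np
s=read_state();print({k:np.round(v,3) for k,v in s.items()})
for n in ("top","scene"):
    im=read_camera(n);cv2.imwrite(f"pics/{n}0.png",im[:,:,::-1]);m=camera_model(n)
    print(n,np.round(m["camera_matrix"],1).tolist(),np.round(m["view"],3).tolist(),[k for k in m])
E
```

```text
{'t': np.float64(0.0), 'q': array([-1.32 ,  0.131,  1.489,  0.   ,  1.523, -0.085]), 'dq': array([ 0.002, -0.001,  0.001, -0.001, -0.001,  0.   ]), 'joint_torque': array([-4.0000e-03, -5.5986e+01, -4.9176e+01,  7.7000e-02,  3.6000e-02,
       -0.0000e+00]), 'tool_pos': array([ 0.198, -0.566,  0.218]), 'orientation': array([-3.096, -0.525,  0.   ]), 'force': array([0.849, 0.248, 0.734]), 'wrist_torque': array([ 0.043, -0.046,  0.013]), 'gripper_force': np.float64(0.0), 'opening': np.float64(0.093)}
top [[398.1, 0.0, 320.0], [0.0, 398.1, 206.4], [0.0, 0.0, 1.0]] [[0.003, -1.0, -0.011, 0.26], [0.995, 0.002, 0.095, -0.514], [-0.095, -0.012, 0.995, -0.869], [0.0, 0.0, 0.0, 1.0]] ['camera_matrix', 'view']
scene [[408.9, 0.0, 317.9], [0.0, 408.9, 201.8], [0.0, 0.0, 1.0]] [[-0.471, -0.882, 0.019, 0.462], [0.411, -0.2, 0.89, -0.211], [-0.781, 0.427, 0.456, -0.559], [0.0, 0.0, 0.0, 1.0]] ['camera_matrix', 'view']
```

View pics/top0.png

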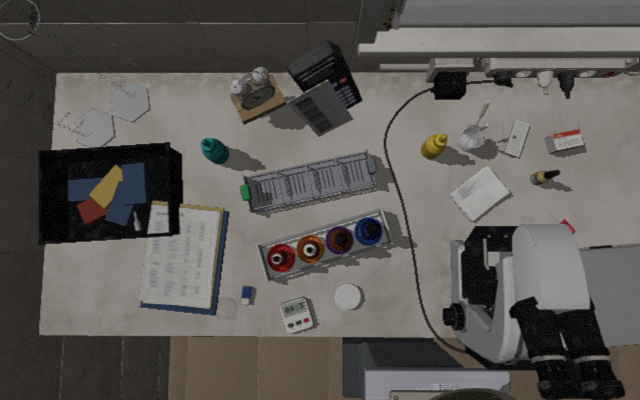

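View pics/scene0.png

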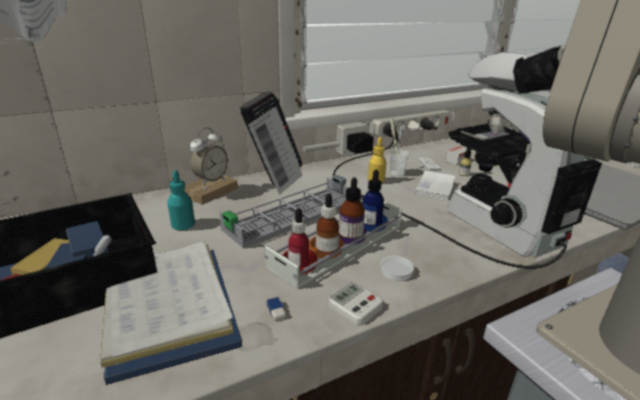

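Run:
```python
import cv2
im=cv2.imread("pics/top0.png")[142:286,232:402]
cv2.imwrite("pics/crop.png",cv2.resize(im,None,fx=4,fy=4,interpolation=cv2.INTER_CUBIC))
```

```text
(no output)
```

View pics/crop.png

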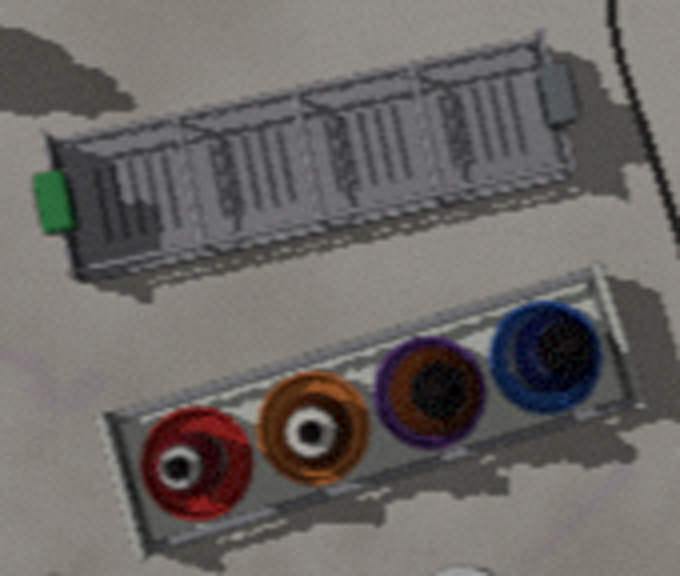

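The top crop shows the order red, lugol (white collar), giemsa (black collar, violet cup), blue from left to right. The cup rims are centred at crop px (196,464), (314,428), (431,392) and (546,357). The staining rack's green clip is at the left (53,202), the grey one at (558,92), and the plate tops run (48,137)-(77,277) and (540,38)-(570,175).

```bash
cat > h.py <<'E'
from plant import *
import numpy as np,cv2
from scipy.spatial.transform import Rotation as R
def ray(n,uv,z,m=None):
    m=m or camera_model(n);V=np.array(m["view"]);K=np.array(m["camera_matrix"])
    d=np.linalg.inv(K)@[uv[0],uv[1],1];d=V[:3,:3].T@(d*[1,-1,-1]);c=-V[:3,:3].T@V[:3,3]
    return c+d*(z-c[2])/d[2]
def proj(n,p,m=None):
    m=m or camera_model(n);V=np.array(m["view"]);K=np.array(m["camera_matrix"])
    q=V[:3,:3]@np.array(p)+V[:3,3];q=K@(q*[1,-1,-1]);return q[:2]/q[2]
E
python3 - <<'E'
from h import *
f=lambda c,z:ray("top",(232+(c[0]+.5)/4-.5,142+(c[1]+.5)/4-.5),z)
C=np.array([f(c,.022) for c in((196,464),(314,428),(431,392),(546,357))])
print(C.round(4),np.linalg.norm(np.diff(C,axis=0),axis=1))
d=C[0]-C[3];print("storage yaw",np.arctan2(-d[0],d[1]))
P=np.array([f(c,.044) for c in((48,137),(77,277),(540,38),(570,175))]);print(P.round(4))
a=(P[0]+P[1])/2;b=(P[2]+P[3])/2;print(np.linalg.norm(a-b),np.linalg.norm(P[0]-P[1]),(a+b)/2);d=a-b;y=np.arctan2(-d[0],d[1]);print("rack yaw",y)
g=f((53,202),.050);h=f((558,92),.050);print(g,h,(g+h)/2,np.linalg.norm(g-h));d=g-h;print(np.arctan2(-d[0],d[1]))
o=(a+b)/2
for k in(102,34,-34,-102):print(o[:2]+k/1000*np.array([-np.sin(y),np.cos(y)]))
s=read_state();print(R.from_rotvec(s["orientation"]).as_matrix().round(3))
E
```

```text
[[0.3987 0.3493 0.022 ]
 [0.4189 0.2835 0.022 ]
 [0.4391 0.2181 0.022 ]
 [0.4589 0.1537 0.022 ]] [0.06880242 0.06844738 0.06738788]
storage yaw 0.29853410786732876
[[0.5795 0.4315 0.044 ]
 [0.5014 0.4138 0.044 ]
 [0.6356 0.158  0.044 ]
 [0.5586 0.142  0.044 ]]
0.27847188902748554 0.08001438317694211 [0.56875909 0.28630836 0.044     ]
rack yaw 0.2048502150697408
[0.54225832 0.4267088  0.05      ] [0.6038676  0.14892433 0.05      ] [0.57306296 0.28781656 0.05      ] 0.284534559749482
0.2182551663858616
[0.5480102  0.38617569]
[0.56184279 0.31959747]
[0.57567539 0.25301925]
[0.58950798 0.18644103]
[[ 0.944  0.33  -0.   ]
 [ 0.33  -0.944  0.002]
 [ 0.    -0.002 -1.   ]]
```

Run:
```python
from h import *
def tri(a,b):
    A=[];B=[]
    for n,uv in(("top",a),("scene",b)):
        p=ray(n,uv,0);q=ray(n,uv,.5);d=(q-p)/np.linalg.norm(q-p);M=np.eye(3)-np.outer(d,d);A.append(M);B.append(M@p)
    x=np.linalg.solve(A[0]+A[1],B[0]+B[1]);return x.round(3),[round(np.linalg.norm(A[i]@x-B[i]),3) for i in(0,1)]
print("page low corner",tri((320,134),(282,190)),"page top left",tri((288,70),(244,103)),tri((325,42),(268,93)))
print("page",tri((288,98),(247,108)),tri((330,82),(277,97)))
print("knob",tri((452,317),(505,215)), "eyepiece end",tri((560,390),(550,35)),"head",tri((515,230),(475,65)))
for c,z in(((515,230),.25),((515,230),.3),((580,230),.3),((515,310),.3),((600,390),.35)):print(c,z,ray("top",c,z).round(3))
for n in("scene","top"):
    for p in([.2,-.2,.2],[.2,-.2,.3],[.2,-.2,.4],[.3,-.2,.3],[.198,-.566,.3]):print(n,p,proj(n,p).round())
```

```text
page low corner (array([0.682, 0.26 , 0.013]), [np.float64(0.003), np.float64(0.003)]) page top left (array([0.747, 0.318, 0.212]), [np.float64(0.001), np.float64(0.001)]) (array([0.795, 0.246, 0.219]), [np.float64(0.006), np.float64(0.006)])
page (array([0.697, 0.323, 0.212]), [np.float64(0.004), np.float64(0.004)]) (array([0.721, 0.245, 0.223]), [np.float64(0.003), np.float64(0.003)])
knob (array([ 0.28 , -0.011,  0.078]), [np.float64(0.001), np.float64(0.001)]) eyepiece end (array([ 0.268, -0.025,  0.396]), [np.float64(0.023), np.float64(0.023)]) head (array([ 0.446, -0.04 ,  0.315]), [np.float64(0.007), np.float64(0.007)])
(515, 230) 0.25 [ 0.453 -0.065  0.25 ]
(515, 230) 0.3 [ 0.451 -0.042  0.3  ]
(580, 230) 0.3 [ 0.452 -0.141  0.3  ]
(515, 310) 0.3 [ 0.331 -0.036  0.3  ]
(600, 390) 0.35 [ 0.233 -0.123  0.35 ]
scene [0.2, -0.2, 0.2] [634. 151.]
scene [0.2, -0.2, 0.3] [657.  92.]
scene [0.2, -0.2, 0.4] [683.  25.]
scene [0.3, -0.2, 0.3] [595.  81.]
scene [0.198, -0.566, 0.3] [755.  77.]
top [0.2, -0.2, 0.2] [586. 378.]
top [0.2, -0.2, 0.3] [630. 401.]
top [0.2, -0.2, 0.4] [693. 433.]
top [0.3, -0.2, 0.3] [626. 331.]
top [0.198, -0.566, 0.3] [883. 404.]
```

Request:
{"name": "carry_out", "arguments": {
  "moves": [
    {"dz": -0.06},
    {"dz": -0.06},
    {"dz": -0.06},
    {"dz": -0.06},
    {"dx": 0.05,"dy": -0.017},
    {"dx": 0.05,"dy": -0.017},
    {"dx": 0.05,"dy": -0.017},
    {"dx": 0.05,"dy": -0.017}
  ]
}}

```text
invalid input at $.moves[0]: expected keys jaw, dx, dy, dz, yaw
```

Request:
{"name": "carry_out", "arguments": {
  "moves": [
    {"jaw": 0.093,"dx": 0,"dy": 0,"dz": -0.06,"yaw": 0},
    {"jaw": 0.093,"dx": 0,"dy": 0,"dz": -0.06,"yaw": 0},
    {"jaw": 0.093,"dx": 0,"dy": 0,"dz": -0.06,"yaw": 0},
    {"jaw": 0.093,"dx": 0,"dy": 0,"dz": -0.06,"yaw": 0},
    {"jaw": 0.093,"dx": 0.05,"dy": -0.017,"dz": 0,"yaw": 0},
    {"jaw": 0.093,"dx": 0.05,"dy": -0.017,"dz": 0,"yaw": 0},
    {"jaw": 0.093,"dx": 0.05,"dy": -0.017,"dz": 0,"yaw": 0},
    {"jaw": 0.093,"dx": 0.05,"dy": -0.017,"dz": 0,"yaw": 0}
  ]
}}

```text
t: 1.1
tool_pos: [0.3652, -0.4352, 0.4581]
orientation: [-3.097, -0.524, 0.0]
force: [0.7, -0.6, -0.1]
opening: 0.0929
gripper_force: 0.0
```

Request:
{"name": "carry_out", "arguments": {
  "moves": [
    {"jaw": 0.093,"dx": 0.05,"dy": -0.032,"dz": 0,"yaw": 0},
    {"jaw": 0.093,"dx": 0.05,"dy": -0.032,"dz": 0,"yaw": 0},
    {"jaw": 0.093,"dx": 0.05,"dy": -0.032,"dz": 0,"yaw": 0},
    {"jaw": 0.093,"dx": 0.05,"dy": -0.032,"dz": 0,"yaw": 0},
    {"jaw": 0.093,"dx": 0.02,"dy": -0.057,"dz": 0,"yaw": 0},
    {"jaw": 0.093,"dx": 0.02,"dy": -0.057,"dz": 0,"yaw": 0},
    {"jaw": 0.093,"dx": 0.02,"dy": -0.057,"dz": 0,"yaw": 0},
    {"jaw": 0.093,"dx": 0.02,"dy": -0.057,"dz": 0,"yaw": 0}
  ]
}}

```text
t: 2.1
tool_pos: [0.5108, -0.0061, 0.4582]
orientation: [-3.097, -0.525, 0.001]
force: [1.0, -0.3, -0.0]
opening: 0.0931
gripper_force: 0.0
```

Request:
{"name": "carry_out", "arguments": {
  "moves": [
    {"jaw": 0.093,"dx": 0.02,"dy": -0.057,"dz": 0,"yaw": 0},
    {"jaw": 0.093,"dx": 0.02,"dy": -0.057,"dz": 0,"yaw": 0},
    {"jaw": 0.093,"dx": 0.02,"dy": -0.057,"dz": 0,"yaw": 0},
    {"jaw": 0.093,"dx": 0.02,"dy": -0.057,"dz": 0,"yaw": 0},
    {"jaw": 0.093,"dx": 0,"dy": 0,"dz": 0,"yaw": -0.18},
    {"jaw": 0.093,"dx": 0,"dy": 0,"dz": 0,"yaw": -0.18},
    {"jaw": 0.093,"dx": 0,"dy": 0,"dz": 0,"yaw": -0.18},
    {"jaw": 0.093,"dx": 0,"dy": 0,"dz": 0,"yaw": -0.18}
  ]
}}

```text
t: 3.1
tool_pos: [0.5115, 0.2337, 0.4581]
orientation: [-2.709, -1.591, 0.002]
force: [-0.0, -0.5, -0.2]
opening: 0.0931
gripper_force: 0.0
```

Request:
{"name": "carry_out", "arguments": {
  "moves": [
    {"jaw": 0.093,"dx": 0,"dy": 0,"dz": 0,"yaw": -0.18},
    {"jaw": 0.093,"dx": 0,"dy": 0,"dz": 0,"yaw": -0.18},
    {"jaw": 0.093,"dx": 0,"dy": 0,"dz": 0,"yaw": -0.18},
    {"jaw": 0.093,"dx": 0,"dy": 0,"dz": 0,"yaw": -0.18},
    {"jaw": 0.093,"dx": 0,"dy": 0,"dz": 0,"yaw": -0.09}
  ]
}}

```text
t: 3.72
tool_pos: [0.5115, 0.2336, 0.4581]
orientation: [-1.865, -2.527, 0.001]
force: [-0.2, 0.4, -0.2]
opening: 0.093
gripper_force: 0.0
```

```bash
cat >> h.py <<'E'
def go(x,y,yaw=None,z=None):
    "offsets from the present pose, tool axes (shift first, then yaw)"
    s=read_state();M=R.from_rotvec(s["orientation"]).as_matrix();p=s["tool_pos"]
    d=M.T@(np.array([x,y,p[2] if z is None else z])-p)
    a=np.arctan2(M[1,0],M[0,0]);t=None if yaw is None else -((yaw+np.pi/2-a+np.pi)%(2*np.pi)-np.pi)
    print("pos",np.round(p,4),"d",d.round(4),"yaw",t and round(t,3),"rackyaw now",round(a-np.pi/2,3))
E
python3 - <<'E'
from h import *
m=camera_model("wrist");im=read_camera("wrist");cv2.imwrite("pics/w0.png",im[:,:,::-1])
np.save("w0v.npy",m["view"]);print(np.round(m["camera_matrix"],1).tolist(),np.round(m["view"],3).tolist());go(.399,.349,.3)
for p in([.3987,.3493,.022],[.4189,.2835,.022],[.4391,.2181,.022],[.4589,.1537,.022],[.548,.386,.006],[.5895,.1864,.006]):print(proj("wrist",p,m).round())
E
```

```text
[[328.0, 0.0, 324.8], [0.0, 328.0, 197.1], [0.0, 0.0, 1.0]] [[0.956, 0.295, -0.0, -0.557], [-0.286, 0.927, -0.245, 0.017], [-0.072, 0.234, 0.97, -0.64], [0.0, 0.0, 0.0, 1.0]]
pos [0.5115 0.2336 0.4581] d [ 1.437e-01 -7.300e-02  1.000e-04] yaw 0.003 rackyaw now 0.303
[282.  69.]
[284. 110.]
[285. 149.]
[286. 185.]
[370.  75.]
[357. 187.]
```

View pics/w0.png

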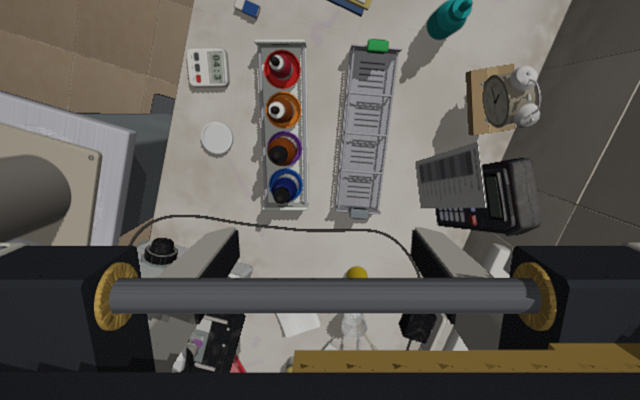

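Run:
```python
from h import *
cup=[[.3987,.3493],[.4189,.2835],[.4391,.2181],[.4589,.1537]]
H=[.109,.113,.119,.123]; H=[.109,.113,.123,.119]
b=[(179,467),(311,432),(438,390),(567,348)]
for c,q,h in zip(cup,b,H):
    p=ray("top",(232+q[0]/4-.4,142+q[1]/4-.4),h+.011-.006);print(c,p.round(4), (p[:2]-c).round(4), proj("top",[c[0],c[1],h+.005]).round(1))
go(.397,.349,.3)
```

```text
[0.3987, 0.3493] [0.4003 0.3478 0.114 ] [ 0.0016 -0.0015] [275.6 259.1]
[0.4189, 0.2835] [0.418  0.2816 0.118 ] [-0.0009 -0.0019] [308.4 249.1]
[0.4391, 0.2181] [0.4389 0.2187 0.128 ] [-0.0002  0.0006] [341.4 239. ]
[0.4589, 0.1537] [0.4599 0.1544 0.124 ] [0.001  0.0007] [373.7 229.1]
pos [0.5115 0.2336 0.4581] d [ 1.443e-01 -7.490e-02  1.000e-04] yaw 0.003 rackyaw now 0.303
```

Request:
{"name": "carry_out", "arguments": {
  "moves": [
    {"jaw": 0.093,"dx": 0.048,"dy": -0.0243,"dz": 0,"yaw": 0},
    {"jaw": 0.093,"dx": 0.048,"dy": -0.0243,"dz": 0,"yaw": 0},
    {"jaw": 0.093,"dx": 0.0477,"dy": -0.0244,"dz": 0,"yaw": 0},
    {"jaw": 0.093,"dx": 0,"dy": 0,"dz": 0.06,"yaw": 0},
    {"jaw": 0.093,"dx": 0,"dy": 0,"dz": 0.06,"yaw": 0},
    {"jaw": 0.093,"dx": 0,"dy": 0,"dz": 0.06,"yaw": 0},
    {"jaw": 0.093,"dx": 0,"dy": 0,"dz": 0.06,"yaw": 0},
    {"jaw": 0.093,"dx": 0,"dy": 0,"dz": 0,"yaw": 0}
  ]
}}

```text
t: 4.78
tool_pos: [0.3965, 0.3474, 0.2125]
orientation: [-1.87, -2.52, 0.018]
force: [0.4, -0.1, 0.0]
opening: 0.0931
gripper_force: 0.0
```

Run:
```python
from h import *
im=read_camera("wrist");cv2.imwrite("pics/w1.png",im[:,:,::-1]);go(.399,.349,.3,.047)
```

```text
pos [0.3986 0.3489 0.2172] d [0.0002 0.0012 0.1702] yaw -0.006 rackyaw now 0.294
```

View pics/w1.png

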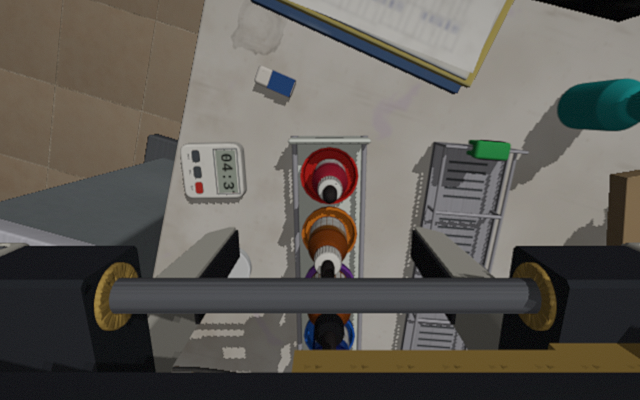

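The eosine bottle sits at px (330,180), midway between the fingers (240 and 412), and the rack runs parallel to the tool. I'm descending to grip it.

Request:
{"name": "carry_out", "arguments": {
  "moves": [
    {"jaw": 0.093,"dx": 0,"dy": 0,"dz": 0.05,"yaw": 0},
    {"jaw": 0.093,"dx": 0,"dy": 0,"dz": 0.05,"yaw": 0},
    {"jaw": 0.093,"dx": 0,"dy": 0,"dz": 0.04,"yaw": 0},
    {"jaw": 0.093,"dx": 0,"dy": 0,"dz": 0.03,"yaw": 0},
    {"jaw": 0.093,"dx": 0,"dy": 0,"dz": 0,"yaw": 0},
    {"jaw": 0.03,"dx": 0,"dy": 0,"dz": 0,"yaw": 0},
    {"jaw": 0.03,"dx": 0,"dy": 0,"dz": 0,"yaw": 0},
    {"jaw": 0.03,"dx": 0,"dy": 0,"dz": 0,"yaw": 0}
  ],
  "grip_force": 10
}}

```text
t: 5.82
tool_pos: [0.401, 0.3506, 0.0503]
orientation: [1.87, 2.523, 0.004]
force: [0.4, -0.4, 0.2]
opening: 0.0674
gripper_force: 0.0
```

Request:
{"name": "carry_out", "arguments": {
  "moves": [
    {"jaw": 0.03,"dx": 0,"dy": 0,"dz": 0,"yaw": 0},
    {"jaw": 0.03,"dx": 0,"dy": 0,"dz": 0,"yaw": 0},
    {"jaw": 0.03,"dx": 0,"dy": 0,"dz": 0,"yaw": 0}
  ]
}}

```text
t: 6.2
tool_pos: [0.3999, 0.3499, 0.0486]
orientation: [-1.871, -2.524, 0.0]
force: [-0.8, -0.5, 0.4]
opening: 0.0375
gripper_force: 0.2
```

Request:
{"name": "carry_out", "arguments": {
  "moves": [
    {"jaw": 0.03,"dx": 0,"dy": 0,"dz": 0,"yaw": 0},
    {"jaw": 0.03,"dx": 0,"dy": 0,"dz": 0,"yaw": 0},
    {"jaw": 0.03,"dx": 0,"dy": 0,"dz": -0.02,"yaw": 0},
    {"jaw": 0.03,"dx": 0,"dy": 0,"dz": -0.03,"yaw": 0},
    {"jaw": 0.03,"dx": 0,"dy": 0,"dz": -0.03,"yaw": 0},
    {"jaw": 0.03,"dx": 0,"dy": 0,"dz": -0.02,"yaw": 0},
    {"jaw": 0.03,"dx": 0,"dy": 0,"dz": 0,"yaw": 0}
  ]
}}

```text
t: 7.08
tool_pos: [0.4011, 0.3507, 0.1505]
orientation: [1.87, 2.523, 0.006]
force: [0.8, -0.3, 0.0]
opening: 0.0357
gripper_force: 10.0
```

Run:
```python
from h import *
im=read_camera("wrist");cv2.imwrite("pics/w2.png",im[:,:,::-1]);s=read_state();print(s["opening"],s["gripper_force"])
y=.212;o=np.array([.569,.287])
for k in(102,34,-34,-102):print(o+k/1000*np.array([-np.sin(y),np.cos(y)]))
p=o+.102*np.array([-np.sin(y),np.cos(y)]);go(p[0],p[1],y)
```

```text
0.035848840075352786 9.986199885606766
[0.54753761 0.38671643]
[0.56184587 0.32023881]
[0.57615413 0.25376119]
[0.59046239 0.18728357]
pos [0.4003 0.3501 0.1489] d [-0.0078  0.1515  0.0002] yaw 0.083 rackyaw now 0.295
```

View pics/w2.png

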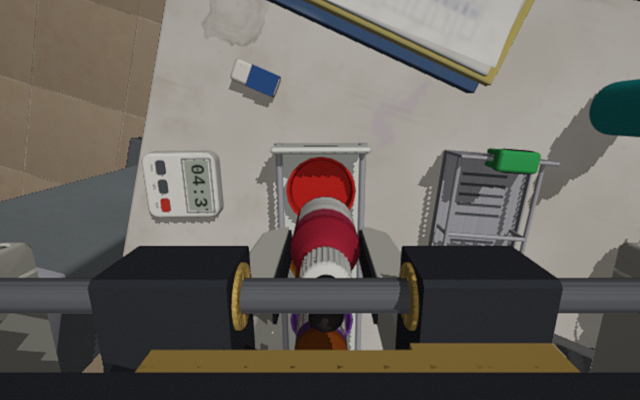

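The eosine is held upright at px (325,245), and its empty cup is at (320,187). Now I'm carrying it to the green-clip compartment.

Request:
{"name": "carry_out", "arguments": {
  "moves": [
    {"jaw": 0.03,"dx": -0.002,"dy": 0.03,"dz": 0,"yaw": 0},
    {"jaw": 0.03,"dx": -0.002,"dy": 0.045,"dz": 0,"yaw": 0},
    {"jaw": 0.03,"dx": -0.002,"dy": 0.045,"dz": 0,"yaw": 0},
    {"jaw": 0.03,"dx": -0.0018,"dy": 0.0315,"dz": 0,"yaw": 0},
    {"jaw": 0.03,"dx": 0,"dy": 0,"dz": 0,"yaw": 0.083},
    {"jaw": 0.03,"dx": 0,"dy": 0,"dz": 0,"yaw": 0},
    {"jaw": 0.03,"dx": 0,"dy": 0,"dz": 0,"yaw": 0}
  ]
}}

```text
t: 8.0
tool_pos: [0.5464, 0.3862, 0.1475]
orientation: [-1.971, -2.445, 0.002]
force: [-0.4, 1.0, -0.5]
opening: 0.0359
gripper_force: 10.0
```

Run:
```python
from h import *
m=camera_model("wrist");im=read_camera("wrist");cv2.imwrite("pics/w3.png",im[:,:,::-1]);go(.5475,.3867,.212,.0435)
h=cv2.cvtColor(im,cv2.COLOR_RGB2HSV);k=cv2.inRange(h,(50,120,60),(80,255,255));c=max(cv2.findContours(k,0,2)[0],key=cv2.contourArea);x=cv2.boundingRect(c);print(x)
uv=(x[0]+x[2]/2,x[1]+x[3]/2);print(ray("wrist",uv,.05,m), "exp",.569-.1415*np.sin(.212),.287+.1415*np.cos(.212))
```

```text
pos [0.5466 0.3863 0.148 ] d [0.0002 0.0011 0.1044] yaw 0.002 rackyaw now 0.214
(308, 140, 43, 23)
[0.54129895 0.42464098 0.05      ] exp 0.5392262006015637 0.4253321035384833
```

View pics/w3.png

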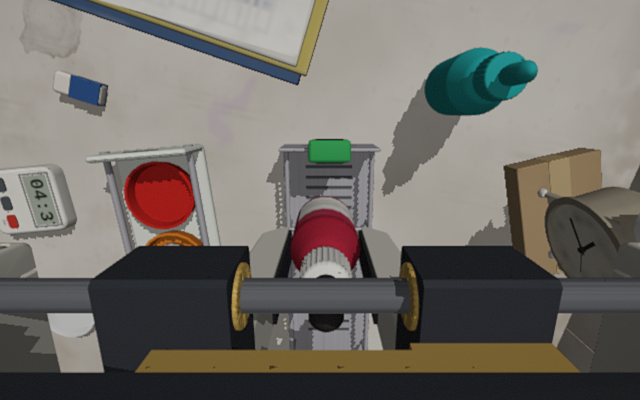

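The bottle at px (325,245) lines up with the rack and the green clip at (329,151), and the clip position agrees to 2 mm. I'm lowering it and releasing.

Request:
{"name": "carry_out", "arguments": {
  "moves": [
    {"jaw": 0.03,"dx": 0,"dy": 0.002,"dz": 0.03,"yaw": 0},
    {"jaw": 0.03,"dx": 0,"dy": 0,"dz": 0.03,"yaw": 0},
    {"jaw": 0.03,"dx": 0,"dy": 0,"dz": 0.025,"yaw": 0},
    {"jaw": 0.03,"dx": 0,"dy": 0,"dz": 0.01,"yaw": 0},
    {"jaw": 0.03,"dx": 0,"dy": 0,"dz": 0.007,"yaw": 0},
    {"jaw": 0.03,"dx": 0,"dy": 0,"dz": 0.002,"yaw": 0},
    {"jaw": 0.03,"dx": 0,"dy": 0,"dz": 0,"yaw": 0},
    {"jaw": 0.03,"dx": 0,"dy": 0,"dz": 0,"yaw": 0}
  ]
}}

```text
t: 9.05
tool_pos: [0.5497, 0.3872, 0.0456]
orientation: [1.974, 2.444, 0.002]
force: [0.3, -0.1, 0.5]
opening: 0.0356
gripper_force: 10.0
```

Request:
{"name": "carry_out", "arguments": {
  "moves": [
    {"jaw": 0.03,"dx": 0,"dy": 0,"dz": 0.002,"yaw": 0},
    {"jaw": 0.03,"dx": 0,"dy": 0,"dz": 0,"yaw": 0},
    {"jaw": 0.07,"dx": 0,"dy": 0,"dz": 0,"yaw": 0},
    {"jaw": 0.07,"dx": 0,"dy": 0,"dz": 0,"yaw": 0},
    {"jaw": 0.07,"dx": 0,"dy": 0,"dz": 0,"yaw": 0},
    {"jaw": 0.07,"dx": 0,"dy": 0,"dz": 0,"yaw": 0},
    {"jaw": 0.08,"dx": 0,"dy": 0,"dz": -0.05,"yaw": 0},
    {"jaw": 0.08,"dx": 0,"dy": 0,"dz": -0.06,"yaw": 0}
  ]
}}

```text
t: 10.05
tool_pos: [0.5479, 0.3861, 0.1517]
orientation: [-1.973, -2.443, 0.006]
force: [1.2, 0.3, 1.3]
opening: 0.0796
gripper_force: 0.0
```

Run:
```python
from h import *
im=read_camera("wrist");cv2.imwrite("pics/w4.png",im[:,:,::-1]);print(read_state()["opening"]);go(.4185,.2825,.298,.051)
```

```text
0.07966805091638711
pos [0.5523 0.3888 0.164 ] d [-0.0762 -0.1543  0.1112] yaw -0.086 rackyaw now 0.212
```

View pics/w4.png

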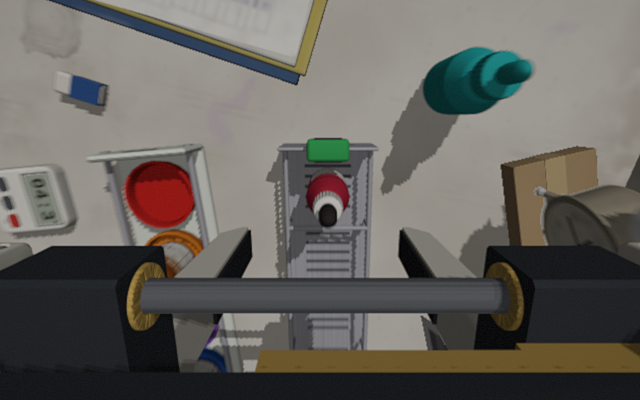

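The eosine bottle stands upright in the first compartment at px (328,195). Next is lugol.

Request:
{"name": "carry_out", "arguments": {
  "moves": [
    {"jaw": 0.093,"dx": 0,"dy": 0,"dz": -0.035,"yaw": 0},
    {"jaw": 0.093,"dx": -0.025,"dy": -0.05,"dz": 0,"yaw": 0},
    {"jaw": 0.093,"dx": -0.025,"dy": -0.05,"dz": 0,"yaw": 0},
    {"jaw": 0.093,"dx": -0.025,"dy": -0.049,"dz": 0,"yaw": -0.086},
    {"jaw": 0.093,"dx": 0,"dy": 0,"dz": 0,"yaw": 0},
    {"jaw": 0.093,"dx": 0,"dy": 0,"dz": 0,"yaw": 0}
  ]
}}

```text
t: 10.85
tool_pos: [0.4201, 0.2826, 0.1885]
orientation: [1.867, 2.525, 0.003]
force: [0.8, 0.2, 0.5]
opening: 0.0928
gripper_force: 0.0
```

```bash
python3 -c "
from h import *
go(.4185,.2825,.298,.051)"
```

```text
pos [0.4201 0.2826 0.1885] d [ 0.0003 -0.0019  0.1375] yaw -0.001 rackyaw now 0.297
```

Request:
{"name": "carry_out", "arguments": {
  "moves": [
    {"jaw": 0.093,"dx": 0,"dy": -0.001,"dz": 0.05,"yaw": 0},
    {"jaw": 0.093,"dx": 0,"dy": 0,"dz": 0.05,"yaw": 0},
    {"jaw": 0.093,"dx": 0,"dy": 0,"dz": 0.0375,"yaw": 0},
    {"jaw": 0.07,"dx": 0,"dy": 0,"dz": 0,"yaw": 0},
    {"jaw": 0.036,"dx": 0,"dy": 0,"dz": 0,"yaw": 0},
    {"jaw": 0.036,"dx": 0,"dy": 0,"dz": 0,"yaw": 0},
    {"jaw": 0.036,"dx": 0,"dy": 0,"dz": 0,"yaw": 0},
    {"jaw": 0.036,"dx": 0,"dy": 0,"dz": 0,"yaw": 0}
  ]
}}

```text
t: 11.85
tool_pos: [0.4189, 0.2822, 0.051]
orientation: [1.867, 2.526, 0.002]
force: [-1.1, -0.2, 0.3]
opening: 0.0474
gripper_force: 0.0
```

Request:
{"name": "carry_out", "arguments": {
  "moves": [
    {"jaw": 0.036,"dx": 0,"dy": 0,"dz": 0,"yaw": 0},
    {"jaw": 0.036,"dx": 0,"dy": 0,"dz": 0,"yaw": 0}
  ]
}}

```text
t: 12.1
tool_pos: [0.4186, 0.2821, 0.0506]
orientation: [1.867, 2.526, 0.001]
force: [-0.7, -0.1, 4.4]
opening: 0.0417
gripper_force: 10.0
```

Request:
{"name": "carry_out", "arguments": {
  "moves": [
    {"jaw": 0.036,"dx": 0,"dy": 0,"dz": -0.02,"yaw": 0},
    {"jaw": 0.036,"dx": 0,"dy": 0,"dz": -0.04,"yaw": 0},
    {"jaw": 0.036,"dx": 0,"dy": 0,"dz": -0.04,"yaw": 0},
    {"jaw": 0.036,"dx": -0.001,"dy": 0.03,"dz": 0,"yaw": 0},
    {"jaw": 0.036,"dx": -0.002,"dy": 0.045,"dz": 0,"yaw": 0},
    {"jaw": 0.036,"dx": -0.001,"dy": 0.045,"dz": 0,"yaw": 0},
    {"jaw": 0.036,"dx": -0.001,"dy": 0.0265,"dz": 0,"yaw": 0.085},
    {"jaw": 0.036,"dx": 0,"dy": 0,"dz": 0,"yaw": 0}
  ]
}}

```text
t: 13.1
tool_pos: [0.5607, 0.32, 0.149]
orientation: [-1.974, -2.444, 0.002]
force: [0.1, 0.1, -0.7]
opening: 0.0419
gripper_force: 10.0
```

Request:
{"name": "carry_out", "arguments": {
  "moves": [
    {"jaw": 0.036,"dx": 0,"dy": 0,"dz": 0,"yaw": 0},
    {"jaw": 0.036,"dx": 0,"dy": 0,"dz": 0,"yaw": 0}
  ]
}}

```text
t: 13.35
tool_pos: [0.5589, 0.3201, 0.1501]
orientation: [-1.971, -2.446, 0.001]
force: [-1.2, 0.2, -0.1]
opening: 0.0415
gripper_force: 10.0
```

```bash
python3 -c "
from h import *
go(.560,.3202,.212,.0456)"
```

```text
pos [0.5589 0.3201 0.1501] d [-1.000e-04  1.100e-03  1.045e-01] yaw 0.002 rackyaw now 0.214
```

Request:
{"name": "carry_out", "arguments": {
  "moves": [
    {"jaw": 0.036,"dx": 0,"dy": 0.001,"dz": 0.03,"yaw": 0},
    {"jaw": 0.036,"dx": 0,"dy": 0,"dz": 0.035,"yaw": 0},
    {"jaw": 0.036,"dx": 0,"dy": 0,"dz": 0.025,"yaw": 0},
    {"jaw": 0.036,"dx": 0,"dy": 0,"dz": 0.01,"yaw": 0},
    {"jaw": 0.036,"dx": 0,"dy": 0,"dz": 0.0045,"yaw": 0},
    {"jaw": 0.036,"dx": 0,"dy": 0,"dz": 0,"yaw": 0},
    {"jaw": 0.036,"dx": 0,"dy": 0,"dz": 0,"yaw": 0},
    {"jaw": 0.036,"dx": 0,"dy": 0,"dz": 0,"yaw": 0}
  ]
}}

```text
t: 14.35
tool_pos: [0.5614, 0.3206, 0.0466]
orientation: [1.972, 2.445, 0.002]
force: [-0.0, 0.4, -0.7]
opening: 0.0415
gripper_force: 10.0
```

Request:
{"name": "carry_out", "arguments": {
  "moves": [
    {"jaw": 0.075,"dx": 0,"dy": 0,"dz": 0,"yaw": 0},
    {"jaw": 0.075,"dx": 0,"dy": 0,"dz": 0,"yaw": 0},
    {"jaw": 0.075,"dx": 0,"dy": 0,"dz": 0,"yaw": 0},
    {"jaw": 0.075,"dx": 0,"dy": 0,"dz": 0,"yaw": 0},
    {"jaw": 0.08,"dx": 0,"dy": 0,"dz": -0.05,"yaw": 0},
    {"jaw": 0.08,"dx": 0,"dy": 0,"dz": -0.06,"yaw": 0},
    {"jaw": 0.08,"dx": 0,"dy": 0,"dz": -0.045,"yaw": 0},
    {"jaw": 0.08,"dx": 0,"dy": 0,"dz": 0,"yaw": 0}
  ]
}}

```text
t: 15.35
tool_pos: [0.5636, 0.3217, 0.2069]
orientation: [1.97, 2.442, 0.014]
force: [0.3, -0.1, 0.1]
opening: 0.0802
gripper_force: 0.0
```

Run:
```python
from h import *
im=read_camera("wrist");cv2.imwrite("pics/w5.png",im[:,:,::-1]);print(read_state()["opening"]);go(.439,.2183,.298,.060)
```

```text
0.08001892722310204
pos [0.5622 0.321  0.2035] d [-0.0745 -0.1428  0.1427] yaw -0.085 rackyaw now 0.213
```

View pics/w5.png

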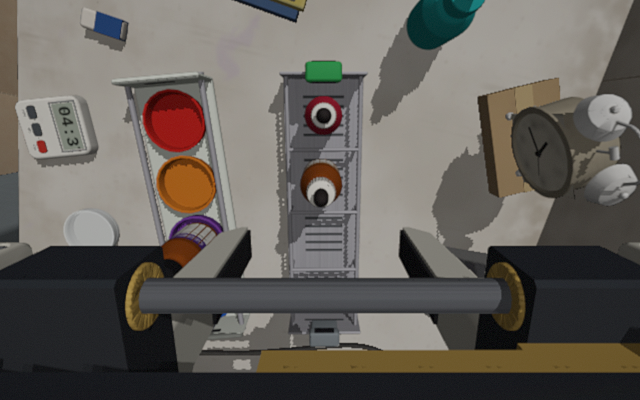

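Eosine (px 323,115) and lugol (321,185) stand in the first two compartments. Giemsa is next.

Request:
{"name": "carry_out", "arguments": {
  "moves": [
    {"jaw": 0.093,"dx": -0.025,"dy": -0.047,"dz": 0,"yaw": 0},
    {"jaw": 0.093,"dx": -0.025,"dy": -0.047,"dz": 0,"yaw": 0},
    {"jaw": 0.093,"dx": -0.024,"dy": -0.047,"dz": 0,"yaw": -0.086},
    {"jaw": 0.093,"dx": 0,"dy": 0,"dz": 0,"yaw": 0},
    {"jaw": 0.093,"dx": 0,"dy": 0,"dz": 0,"yaw": 0},
    {"jaw": 0.093,"dx": 0,"dy": 0,"dz": 0,"yaw": 0}
  ]
}}

```text
t: 16.15
tool_pos: [0.4394, 0.2188, 0.2005]
orientation: [-1.866, -2.527, -0.0]
force: [0.0, 0.2, 0.1]
opening: 0.0929
gripper_force: 0.0
```

```bash
python3 -c "
from h import *
go(.439,.2183,.298,.060)"
```

```text
pos [0.4394 0.2188 0.2005] d [-0.0003 -0.0005  0.1405] yaw 0.001 rackyaw now 0.299
```

Request:
{"name": "carry_out", "arguments": {
  "moves": [
    {"jaw": 0.093,"dx": 0,"dy": 0,"dz": 0.05,"yaw": 0},
    {"jaw": 0.093,"dx": 0,"dy": 0,"dz": 0.05,"yaw": 0},
    {"jaw": 0.093,"dx": 0,"dy": 0,"dz": 0.0405,"yaw": 0},
    {"jaw": 0.07,"dx": 0,"dy": 0,"dz": 0,"yaw": 0},
    {"jaw": 0.042,"dx": 0,"dy": 0,"dz": 0,"yaw": 0},
    {"jaw": 0.042,"dx": 0,"dy": 0,"dz": 0,"yaw": 0},
    {"jaw": 0.042,"dx": 0,"dy": 0,"dz": 0,"yaw": 0},
    {"jaw": 0.042,"dx": 0,"dy": 0,"dz": 0,"yaw": 0}
  ]
}}

```text
t: 17.15
tool_pos: [0.4392, 0.2185, 0.0611]
orientation: [1.865, 2.527, 0.002]
force: [-0.1, 0.4, 2.6]
opening: 0.0477
gripper_force: 10.4
```

Request:
{"name": "carry_out", "arguments": {
  "moves": [
    {"jaw": 0.042,"dx": 0,"dy": 0,"dz": 0,"yaw": 0},
    {"jaw": 0.042,"dx": 0,"dy": 0,"dz": 0,"yaw": 0}
  ]
}}

```text
t: 17.4
tool_pos: [0.4393, 0.2185, 0.061]
orientation: [1.865, 2.527, 0.002]
force: [-0.0, -0.1, 5.9]
opening: 0.0476
gripper_force: 10.0
```

Request:
{"name": "carry_out", "arguments": {
  "moves": [
    {"jaw": 0.042,"dx": 0,"dy": 0,"dz": -0.02,"yaw": 0},
    {"jaw": 0.042,"dx": 0,"dy": 0,"dz": -0.04,"yaw": 0},
    {"jaw": 0.042,"dx": 0,"dy": 0,"dz": -0.04,"yaw": 0},
    {"jaw": 0.042,"dx": -0.001,"dy": 0.03,"dz": 0,"yaw": 0},
    {"jaw": 0.042,"dx": -0.002,"dy": 0.04,"dz": 0,"yaw": 0},
    {"jaw": 0.042,"dx": -0.002,"dy": 0.04,"dz": 0,"yaw": 0},
    {"jaw": 0.042,"dx": -0.001,"dy": 0.028,"dz": 0,"yaw": 0.087},
    {"jaw": 0.042,"dx": 0,"dy": 0,"dz": 0,"yaw": 0}
  ]
}}

```text
t: 18.4
tool_pos: [0.5731, 0.2531, 0.1592]
orientation: [-1.975, -2.443, 0.001]
force: [0.1, 0.3, -1.1]
opening: 0.048
gripper_force: 10.0
```

Request:
{"name": "carry_out", "arguments": {
  "moves": [
    {"jaw": 0.042,"dx": 0,"dy": 0,"dz": 0,"yaw": 0},
    {"jaw": 0.042,"dx": 0,"dy": 0,"dz": 0,"yaw": 0}
  ]
}}

```text
t: 18.65
tool_pos: [0.5715, 0.253, 0.1601]
orientation: [-1.973, -2.445, 0.001]
force: [-0.6, -0.1, -0.5]
opening: 0.048
gripper_force: 10.0
```

```bash
python3 -c "
from h import *
go(.573,.2535,.212,.056)"
```

```text
pos [0.5715 0.253  0.1601] d [1.000e-04 1.600e-03 1.041e-01] yaw 0.001 rackyaw now 0.213
```

Request:
{"name": "carry_out", "arguments": {
  "moves": [
    {"jaw": 0.042,"dx": 0,"dy": 0.001,"dz": 0.03,"yaw": 0},
    {"jaw": 0.042,"dx": 0,"dy": 0,"dz": 0.035,"yaw": 0},
    {"jaw": 0.042,"dx": 0,"dy": 0,"dz": 0.025,"yaw": 0},
    {"jaw": 0.042,"dx": 0,"dy": 0,"dz": 0.01,"yaw": 0},
    {"jaw": 0.042,"dx": 0,"dy": 0,"dz": 0.004,"yaw": 0},
    {"jaw": 0.042,"dx": 0,"dy": 0,"dz": 0,"yaw": 0},
    {"jaw": 0.042,"dx": 0,"dy": 0,"dz": 0,"yaw": 0},
    {"jaw": 0.042,"dx": 0,"dy": 0,"dz": 0,"yaw": 0}
  ]
}}

```text
t: 19.65
tool_pos: [0.5738, 0.2536, 0.0571]
orientation: [1.973, 2.443, 0.002]
force: [-0.2, -0.3, -0.0]
opening: 0.0475
gripper_force: 10.0
```

Request:
{"name": "carry_out", "arguments": {
  "moves": [
    {"jaw": 0.08,"dx": 0,"dy": 0,"dz": 0,"yaw": 0},
    {"jaw": 0.08,"dx": 0,"dy": 0,"dz": 0,"yaw": 0},
    {"jaw": 0.08,"dx": 0,"dy": 0,"dz": 0,"yaw": 0},
    {"jaw": 0.08,"dx": 0,"dy": 0,"dz": 0,"yaw": 0},
    {"jaw": 0.08,"dx": 0,"dy": 0,"dz": -0.05,"yaw": 0},
    {"jaw": 0.08,"dx": 0,"dy": 0,"dz": -0.06,"yaw": 0},
    {"jaw": 0.08,"dx": 0,"dy": 0,"dz": -0.045,"yaw": 0},
    {"jaw": 0.08,"dx": 0,"dy": 0,"dz": 0,"yaw": 0}
  ]
}}

```text
t: 20.65
tool_pos: [0.576, 0.2544, 0.2172]
orientation: [1.971, 2.44, 0.013]
force: [-0.1, 0.3, -0.3]
opening: 0.0799
gripper_force: 0.0
```

```bash
python3 -c "
from h import *
print(read_state()['opening']);go(.4592,.154,.298,.056)"
```

```text
0.07985046772542748
pos [0.576  0.2544 0.2172] d [-0.0737 -0.1368  0.1598] yaw -0.086 rackyaw now 0.212
```

Request:
{"name": "carry_out", "arguments": {
  "moves": [
    {"jaw": 0.093,"dx": -0.025,"dy": -0.045,"dz": 0,"yaw": 0},
    {"jaw": 0.093,"dx": -0.025,"dy": -0.045,"dz": 0,"yaw": 0},
    {"jaw": 0.093,"dx": -0.0235,"dy": -0.0445,"dz": 0,"yaw": -0.086},
    {"jaw": 0.093,"dx": 0,"dy": 0,"dz": 0,"yaw": 0},
    {"jaw": 0.093,"dx": 0,"dy": 0,"dz": 0,"yaw": 0},
    {"jaw": 0.093,"dx": 0,"dy": 0,"dz": 0,"yaw": 0}
  ]
}}

```text
t: 21.4
tool_pos: [0.4579, 0.1538, 0.2111]
orientation: [-1.867, -2.527, -0.0]
force: [-0.4, 0.3, 0.2]
opening: 0.0929
gripper_force: 0.0
```

```bash
python3 -c "
from h import *
go(.4592,.154,.298,.056)
im=read_camera('wrist');cv2.imwrite('pics/w6.png',im[:,:,::-1]);im=read_camera('scene');cv2.imwrite('pics/s6.png',im[:,:,::-1])"
```

```text
pos [0.4579 0.1538 0.2111] d [-0.0002  0.0013  0.1551] yaw 0.0 rackyaw now 0.298
```

View pics/s6.png

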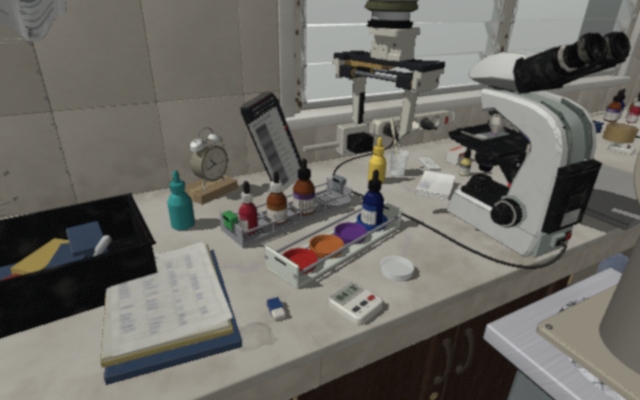

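The first three bottles stand upright in the staining rack at px (248,210), (277,200) and (304,190). The blue one is left at (372,200).

Request:
{"name": "carry_out", "arguments": {
  "moves": [
    {"jaw": 0.093,"dx": 0,"dy": 0.001,"dz": 0.055,"yaw": 0},
    {"jaw": 0.093,"dx": 0,"dy": 0,"dz": 0.055,"yaw": 0},
    {"jaw": 0.093,"dx": 0,"dy": 0,"dz": 0.045,"yaw": 0},
    {"jaw": 0.07,"dx": 0,"dy": 0,"dz": 0,"yaw": 0},
    {"jaw": 0.038,"dx": 0,"dy": 0,"dz": 0,"yaw": 0},
    {"jaw": 0.038,"dx": 0,"dy": 0,"dz": 0,"yaw": 0},
    {"jaw": 0.038,"dx": 0,"dy": 0,"dz": 0,"yaw": 0},
    {"jaw": 0.038,"dx": 0,"dy": 0,"dz": 0,"yaw": 0}
  ]
}}

```text
t: 22.5
tool_pos: [0.4589, 0.1537, 0.0571]
orientation: [1.866, 2.526, 0.002]
force: [-0.8, 0.1, -0.5]
opening: 0.0477
gripper_force: 0.0
```

Request:
{"name": "carry_out", "arguments": {
  "moves": [
    {"jaw": 0.038,"dx": 0,"dy": 0,"dz": 0,"yaw": 0},
    {"jaw": 0.038,"dx": 0,"dy": 0,"dz": 0,"yaw": 0},
    {"jaw": 0.038,"dx": 0,"dy": 0,"dz": 0,"yaw": 0}
  ]
}}

```text
t: 22.88
tool_pos: [0.4587, 0.1536, 0.0568]
orientation: [1.867, 2.526, 0.001]
force: [-0.6, 0.1, 5.8]
opening: 0.0436
gripper_force: 10.0
```

Request:
{"name": "carry_out", "arguments": {
  "moves": [
    {"jaw": 0.038,"dx": 0,"dy": 0,"dz": -0.02,"yaw": 0},
    {"jaw": 0.038,"dx": 0,"dy": 0,"dz": -0.04,"yaw": 0},
    {"jaw": 0.038,"dx": 0,"dy": 0,"dz": -0.04,"yaw": 0},
    {"jaw": 0.038,"dx": -0.001,"dy": 0.03,"dz": 0,"yaw": 0},
    {"jaw": 0.038,"dx": -0.002,"dy": 0.04,"dz": 0,"yaw": 0},
    {"jaw": 0.038,"dx": -0.002,"dy": 0.038,"dz": 0,"yaw": 0},
    {"jaw": 0.038,"dx": -0.001,"dy": 0.025,"dz": 0,"yaw": 0.086},
    {"jaw": 0.038,"dx": 0,"dy": 0,"dz": 0,"yaw": 0}
  ]
}}

```text
t: 23.88
tool_pos: [0.5875, 0.1869, 0.1549]
orientation: [-1.973, -2.443, 0.002]
force: [-0.6, 0.1, -0.6]
opening: 0.0439
gripper_force: 10.0
```

Request:
{"name": "carry_out", "arguments": {
  "moves": [
    {"jaw": 0.038,"dx": 0,"dy": 0,"dz": 0,"yaw": 0},
    {"jaw": 0.038,"dx": 0,"dy": 0,"dz": 0,"yaw": 0}
  ]
}}

```text
t: 24.12
tool_pos: [0.5862, 0.1867, 0.1561]
orientation: [-1.973, -2.445, 0.001]
force: [-0.4, 0.4, -1.4]
opening: 0.0436
gripper_force: 10.0
```

```bash
python3 -c "
from h import *
go(.588,.187,.212,.0518)"
```

```text
pos [0.5862 0.1867 0.1561] d [-0.      0.0019  0.1043] yaw 0.001 rackyaw now 0.213
```

Request:
{"name": "carry_out", "arguments": {
  "moves": [
    {"jaw": 0.038,"dx": 0,"dy": 0.001,"dz": 0.03,"yaw": 0},
    {"jaw": 0.038,"dx": 0,"dy": 0,"dz": 0.035,"yaw": 0},
    {"jaw": 0.038,"dx": 0,"dy": 0,"dz": 0.025,"yaw": 0},
    {"jaw": 0.038,"dx": 0,"dy": 0,"dz": 0.01,"yaw": 0},
    {"jaw": 0.038,"dx": 0,"dy": 0,"dz": 0.004,"yaw": 0},
    {"jaw": 0.038,"dx": 0,"dy": 0,"dz": 0,"yaw": 0},
    {"jaw": 0.038,"dx": 0,"dy": 0,"dz": 0,"yaw": 0},
    {"jaw": 0.038,"dx": 0,"dy": 0,"dz": 0,"yaw": 0}
  ]
}}

```text
t: 25.12
tool_pos: [0.5887, 0.1872, 0.0531]
orientation: [1.973, 2.443, 0.002]
force: [0.2, 0.6, -0.8]
opening: 0.0437
gripper_force: 10.0
```

Request:
{"name": "carry_out", "arguments": {
  "moves": [
    {"jaw": 0.08,"dx": 0,"dy": 0,"dz": 0,"yaw": 0},
    {"jaw": 0.08,"dx": 0,"dy": 0,"dz": 0,"yaw": 0},
    {"jaw": 0.08,"dx": 0,"dy": 0,"dz": 0,"yaw": 0},
    {"jaw": 0.08,"dx": 0,"dy": 0,"dz": 0,"yaw": 0},
    {"jaw": 0.08,"dx": 0,"dy": 0,"dz": -0.05,"yaw": 0},
    {"jaw": 0.08,"dx": 0,"dy": 0,"dz": -0.06,"yaw": 0},
    {"jaw": 0.08,"dx": 0,"dy": 0,"dz": -0.06,"yaw": 0},
    {"jaw": 0.08,"dx": 0,"dy": 0,"dz": -0.05,"yaw": 0}
  ]
}}

```text
t: 26.12
tool_pos: [0.5883, 0.1871, 0.2751]
orientation: [1.973, 2.443, 0.003]
force: [0.4, -0.4, -0.9]
opening: 0.0796
gripper_force: 0.0
```

Request:
{"name": "carry_out", "arguments": {
  "moves": [
    {"jaw": 0.08,"dx": -0.05,"dy": -0.05,"dz": -0.03,"yaw": 0},
    {"jaw": 0.08,"dx": 0,"dy": -0.06,"dz": -0.03,"yaw": 0},
    {"jaw": 0.08,"dx": 0,"dy": -0.03,"dz": 0,"yaw": 0},
    {"jaw": 0.08,"dx": 0,"dy": 0,"dz": 0,"yaw": 0},
    {"jaw": 0.08,"dx": 0,"dy": 0,"dz": 0,"yaw": 0},
    {"jaw": 0.08,"dx": 0,"dy": 0,"dz": 0,"yaw": 0}
  ]
}}

```text
t: 26.88
tool_pos: [0.4734, 0.1208, 0.3239]
orientation: [-1.973, -2.443, 0.001]
force: [0.3, 0.1, -0.8]
opening: 0.0801
gripper_force: 0.0
```

```bash
python3 -c "
from h import *
a=read_camera('wrist')[0:300,100:600];b=read_camera('scene')[130:300,180:430]
b=cv2.resize(b,(500,340));cv2.imwrite('pics/f.png',np.vstack([b,cv2.resize(a,(400,240)).copy() if 0 else cv2.copyMakeBorder(cv2.resize(a,(400,240)),0,0,50,50,0)])[:,:,::-1])"
```

```text
(no output)
```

View pics/f.png

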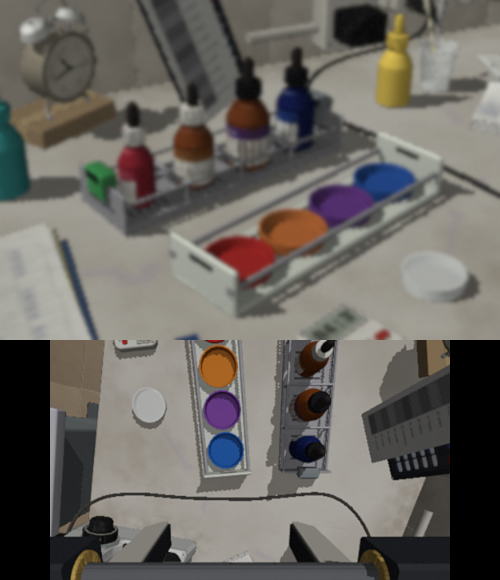

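All four bottles stand upright in the wire rack: red next to the green clip (px 135,165), then lugol (193,150), giemsa (248,125) and blue (295,110). The cups are empty and the gripper is clear.

```bash
python3 -c "
from plant import *
print(close_job())"
```

```text
the job is handed in; nothing more can be done
None
```

All four stain bottles stand upright in the wire rack, in the order eosine, lugol, giemsa, blue from the green clip; the job was handed in after about 27 s, and the system gave no verdict.

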